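Push a pillar candle out of its inclined mould

ROBOT

A 6-joint arm with a two-finger parallel gripper is mounted at the origin on the work surface. World frame = base frame: x ahead of the robot, y to its left, z up, the work surface at z = 0. Lengths are in m, angles in rad, forces in N, time in s.
With the tool pointing down it reaches from about 0.4 to 0.825 m from the base axis. Payload 7 kg.
Tool frame: the origin (TCP) lies midway between the tips of the shut fingers; the grasp point (between the pads) lies 19 mm behind it; z points along the fingers, y is the line along which they close (so a half turn about z gives the same grasp; the last joint's range is limited). The gripper opens to 85 mm and grips with 20 to 120 N. Pads are 22 mm wide; open, the fingers measure 114 mm over their backs; the gripper's body (76 mm by 85 mm) begins 54 mm behind the grasp point. The pads swing forward as they close: fully open they stand 13 mm farther back than shut.
Start: joints at [-0.9, 0.359, 0.012, 0, -1.224, -0.288], TCP at [0.252, -0.626, 0.231] pointing down, gripper open.
Joint ranges: [-3.07, 3.07], [-1.43, 2.12], [-1.02, 1.25], [-3.03, 1.67], [-3.05, -0], [-3.03, 3.03]. Speed limits (rad/s): [2.39, 2.39, 3.01, 3.14, 3.14, 3.14].

INTERFACE

Orientations are given as a 3x3 rotation matrix whose columns are the frame's x, y, z axes.
In Python, from rig import readout, optics, robot gives the robot as it stands.
- The arm moves only by the tool play_rows, never from a script. Its argument "steps" is a list of rows, each a list of 7 numbers: the shift along the tool's x, y, z in units of 25 mm (1.0 is 25 mm), then the turn, a rotation vector about the tool's x, y, z in units of 6 degrees (1.0 is 6 degrees), then the finger opening in mm, from 0 to 85.4. A call has 1 to 8 rows; each row shifts and turns the commanded pose from where the row before left it, along the tool's axes as they then stand; what a row does not reach is not made up. A row lasts 1/12 s, in which the tool goes at most 41.7 mm and 7.16 degrees, less where a joint would pass 70% of its speed; a pose out of reach is approached as far as the arm can. A call is refused whole if a number of a shift passes 1 or a number of a turn 1, either way. A call with a gripper value outside its range is refused whole. The fingers move at their own pace and stop on an object; "squeeze" is the grip in N (left out, the last holds). Time passes only in rows, so rows that do not move let the fingers close. It gives the time, the measured TCP pose, the force, the opening and the grip force at its end, in the units of the state.
- readout.sense(): the state, without advancing time (a new reading comes with each control period).
- optics.snapshot(name): name is "scene" or "top" or "wrist"; returns the picture (384x512x3 uint8, blue, green, red); there is no depth.
- optics.camera_model(name): a dict with "fx", "fy", "cx", "cy" (pixels), "R" (3x3) and "t" (3): a world point X has camera coordinates R X + t. Camera axes: x right, y down, z forward; pixel columns grow to the right and rows downward; lengths in m; the calibration is good to about 2 mm. A picture is of the moment at which its call begins: read the wrist's pose just before it. camera_model takes no time and is no camera call; for the wrist camera it gives the pose at the moment of the call.
- robot.hand_in(): hands the job in; it is judged then, once.
The state is a dict: "time_s": time; "qpos": joint angles; "joint_velocities": joint speeds; "joint_efforts": joint torques, N m; "tool_pos": TCP position; "ee_rot": TCP orientation; "ft_force": force on the tool from outside, world axes, zero at the start; "ft_torque": the same for the moment, N m; "grip_width": finger opening in m; "grasp_force": force on a finger pad.
Only numpy, scipy, OpenCV 4.12 (cv2) and the standard library are available. Lean on these libraries where they do the work, as an engineer would, in place of code of your own. Each camera call takes 0.05 s, during which the arm holds its last target. There are 200 camera calls.

TASK

The crimson candle has set in the aluminium tube mould on the inclined stand. Take the wooden-handled pusher from its block, put its white foot into the upper mouth of the mould and push the candle steadily down the bore until it is wholly out and lies in the cork-lined trough below, without ramming or crushing it and without touching it with the gripper; then stand the pusher back upright in its block, right down. Leave the other things on the bench where they are.

Things in the scene. Friction and masses are not known exactly. Their poses are not given: they have to be found in the camera images.
- mould: Aluminium tube mould, bore 53 mm, outside 59 mm (rim 63), 105 mm long, open at both ends, fixed on its stand. Origin: centre of its upper mouth, 212 mm above the bench. z runs along the bore, up and out of this mouth (push along -z), 42 deg from vertical; x points to the tube's upper side, y is level. The space above the mouth is free.
- lining_mid (a point): Middle of the white silicone lining strips, on the bore axis, 56 mm below the upper mouth. They start 8 mm inside the mouth, leave a 48 mm way (46 mm once the candle is gone) and grip the candle with a steady drag of 7 to 13 N until its base is 98 mm below the upper mouth; then it slides on by itself.
- mould_exit (a point): Centre of the mould's lower mouth, on the bore axis, 105 mm below the upper mouth (mould z = -105 mm). An open cork-lined V trough carries on from here in line with the bore.
- trough_stop (a point): On the bore axis at the face of the notched cork stop that ends the trough, mould z = -197 mm. The candle comes to rest against it, its centre near mould z = -157 mm, its base at -117 mm: pushing the foot past that would crush it.
- stand: Inclined wooden cradle carrying mould and trough, base plate 260 x 110 x 15 mm, fixed to the bench. Origin: centre of its underside; x points level the way the candle comes out, z up. Rails 90 mm wide overall stay below the tube's upper half.
- candle: Crimson wax pillar candle, 48 mm diameter, 80 mm long, about 130 g, seated in the bore. Origin: its centre; z along its length towards its flat base, which faces the upper mouth; the wick (8 mm) is at the other end. At the start the base is 15 mm inside the upper mouth (centre at mould z = -55 mm).
- pusher: Pusher (ejector rod), 185 mm long, about 170 g, upright in its block. Origin: centre of the underside of its round white foot (32 mm diameter, 14 mm high); z runs up the rod. Steel shaft 12 mm diameter with a 23 mm brass collar at the top; wooden handle 26 mm square (sides along x and y) from z = 122 to 185 mm. Centre of mass near z = 75 mm.
- block: Dark wooden tool block, 100 x 100 x 50 mm, fixed to the bench. Origin: centre of its underside, z up. In the middle of its top is a round well of 44 mm diameter, 40 mm deep (its floor 10 mm above the bench), in which the pusher's foot stands.
- diya: Bystander: terracotta lamp bowl, 84 mm across, 28 mm high. Origin: centre of its underside.
- paint_jar: Bystander: yellow paint jar with white cap, 56 mm across, 65 mm high. Origin: centre of its underside.
- done_candle: Bystander: finished yellow candle standing upright, 48 mm across, 80 mm high. Origin: centre of its underside.
- glue: Bystander: white glue bottle with red cap, 50 mm across, 130 mm high. Origin: centre of its underside.

How it is judged:
On the way, in this order (a step that is already met when the one before it is completed fails the run):
1. the pusher's foot is in the upper mouth of the mould, in line with the bore (x of pusher in the frame of mould between -0.014 and 0.014 m and y of pusher in the frame of mould between -0.014 and 0.014 m and z of pusher in the frame of mould below -0.008 m and angle between the z axis of pusher and the z axis of mould, either way round below 0.2 rad), for 0.1 s.
2. the candle has been driven wholly out of the bore with the pusher still deep in it (x of pusher in the frame of mould between -0.022 and 0.022 m and y of pusher in the frame of mould between -0.022 and 0.022 m and z of pusher in the frame of mould below -0.07 m and z of candle in the frame of mould below -0.147 m), for 0.1 s.
At the end, for the whole second after the job is handed in: The candle rests in the open trough, in line with it (0.15 rad, 20 mm), wholly out of the bore (centre at z = -147 to -170 mm of the mould); the pusher rests in the block's well, upright within 0.12 rad, foot on the well's floor (within 6 mm) and within 12 mm of its centre (x of candle in the frame of mould between -0.02 and 0.02 m and y of candle in the frame of mould between -0.02 and 0.02 m and z of candle in the frame of mould between -0.17 and -0.147 m and angle between the z axis of candle and the z axis of mould, either way round below 0.15 rad and linear speed of each of candle, pusher below 0.02 m/s and horizontal distance between pusher and block below 0.012 m and z of pusher in the frame of block below 0.016 m and angle between pusher's own z axis and vertical below 0.12 rad); the robot touches nothing.
It fails at once if the candle is rammed or crushed: more than 40 N between pusher and candle (contact force between pusher and candle above 40 N).
It fails at once if the gripper touches the candle (contact force between the fingers and candle above 1 N).
It fails at once if the lamp bowl, paint jar, finished candle or glue bottle is displaced by more than 20 mm (distance of any of diya, paint_jar, done_candle, glue from where it was at the start of the episode above 0.02 m).
It also fails if it takes over 54 s, if anything falls off the work surface, if the arm or the gripper's body presses on something with over 40 N, if the wrist force passes 120 N, or if a joint passes its speed limit or range.

## Working session

There is one attempt and no reset: what is moved stays moved. The work goes in short steps, Python scripts to look and compute and a tool call to move; the robot and the scene stay as the last step left them, time stands still between calls to the robot, and variables do not carry over. Pictures are saved under pics/ and viewed, at most 10 in all, crops included, and the job is handed in when it is done.

Besides the shell and the picture viewer there is one more tool, called after "Call:" by a JSON object that holds its "fn" and its "kwargs", one argument or row to a line. play_rows: Moves the arm, as the interface text tells. Its arguments: {"type":"object","properties":{"steps":{"type":"array"},"squeeze":{"type":"number"}},"required":["steps"]}

```bash
mkdir -p pics; python3 - <<'E'
from rig import readout, optics
import cv2,numpy as np
for n in("scene","top"):
    im=optics.snapshot(n); cv2.imwrite(f"pics/{n}0.png",im)
    c=optics.camera_model(n); print(n,{k:np.round(v,4).tolist() for k,v in c.items()})
a=cv2.imread("pics/scene0.png");b=cv2.imread("pics/top0.png")
s=readout.sense();print(s["time_s"],s["tool_pos"],np.round(s["ee_rot"],3).tolist())
E
```

```text
scene {'fx': 376.5005, 'fy': 376.5005, 'cx': 262.3655, 'cy': 196.672, 'R': [[-0.4858, 0.874, 0.0055], [0.7598, 0.4254, -0.4917], [-0.4321, -0.2347, -0.8708]], 't': [0.1951, -0.3832, 1.2631]}
top {'fx': 373.2105, 'fy': 373.2105, 'cx': 253.1366, 'cy': 198.886, 'R': [[-0.0137, -0.999, -0.042], [-0.9935, 0.0184, -0.1121], [0.1127, 0.0402, -0.9928]], 't': [0.1177, 0.539, 0.8953]}
0.1 [ 0.25193048 -0.62576276  0.23045069] [[-0.928, -0.373, -0.001], [-0.373, 0.928, 0.001], [0.0, 0.002, -1.0]]
```

View pics/scene0.png

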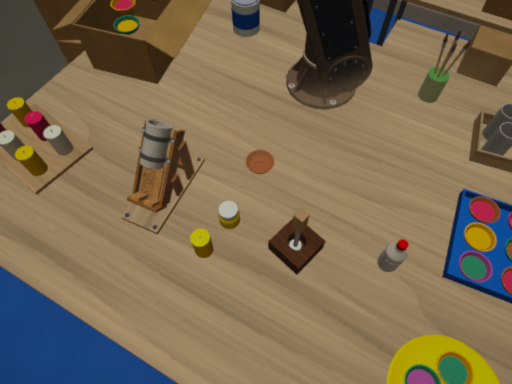

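View pics/top0.png

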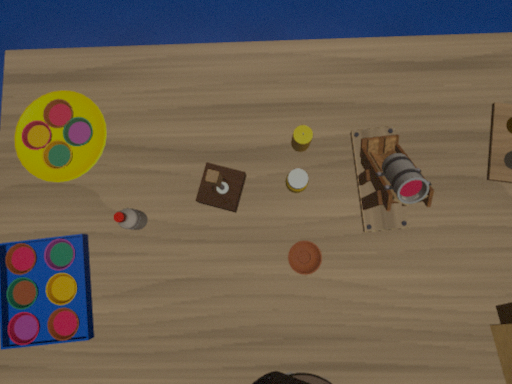

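The pictures show the block and pusher at top-view (222,187), the mould mouth at about (411,188) and the trough running up and to the left. The glue, lamp bowl, jar and yellow candle stand clear of both. I'll enlarge the two areas.

```bash
python3 - <<'E'
import cv2,numpy as np
a=cv2.imread("pics/scene0.png");b=cv2.imread("pics/top0.png")
r=lambda i,x,y,w,h:cv2.resize(i[y:y+h,x:x+w],(400,300),interpolation=cv2.INTER_CUBIC)
m=np.vstack([np.hstack([r(b,182,150,80,60),r(b,340,120,120,90+0)]),np.hstack([r(a,257,205,80,60),r(a,105,115,160,120)])])
cv2.imwrite("pics/c1.png",m)
E
```

```text
(no output)
```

View pics/c1.png

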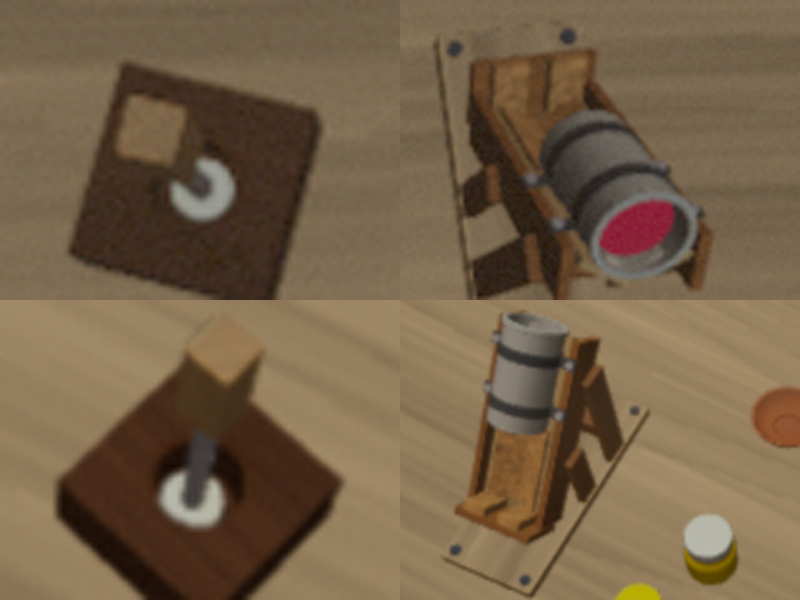

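Crops: the handle top is near top-view (212.4,176), the foot near (222.6,187.6) and the mouth rim near (413.4,190). The left edge of the base plate runs from (351,131) to (365,231). Next I cast rays through these.

```bash
cat > h.py <<'E'
import numpy as np
from scipy.spatial.transform import Rotation as Ro
from rig import readout, optics
def ray(c,p):
    d=c["R"].T@np.array([(p[0]-c["cx"])/c["fx"],(p[1]-c["cy"])/c["fy"],1]); return -c["R"].T@c["t"],d/np.linalg.norm(d)
def at(c,p,z):
    o,d=ray(c,p); return o+d*(z-o[2])/d[2]
def tri(rs):
    A=[np.eye(3)-np.outer(d,d) for o,d in rs]; return np.linalg.solve(sum(A),sum(a@o for a,(o,d) in zip(A,rs)))
def proj(c,X):
    v=c["R"]@X+c["t"]; return np.array([c["cx"]+c["fx"]*v[0]/v[2],c["cy"]+c["fy"]*v[1]/v[2]])
def plan(P,R):
    """shift (units, in tool axes now) and turn (units) from the measured pose to TCP P,R"""
    s=readout.sense(); R0=np.array(s["ee_rot"])
    print("d",np.round(R0.T@(P-s["tool_pos"])/.025,2),"rot",np.round(Ro.from_matrix(R0.T@R).as_rotvec(degrees=True)/6,2))
E
python3 - <<'E'
from h import *
T=optics.camera_model("top");S=optics.camera_model("scene")
f=lambda n,v:print(n,np.round(v,4))
t=lambda p,z:at(T,p,z); s=lambda p,z:at(S,p,z)
k=[t(p,.05) for p in((206.8,162.8),(246,173),(196.4,200.6))]
f("blk c",(k[1]+k[2])/2); f("e1",k[1]-k[0]);f("e2",k[2]-k[0])
f("handle top T",t((212.4,176),.195)); f("foot T",t((222.6,187.6),.024))
f("handle S",s((257+224/5,205+48/5),.195)); f("foot S",s((257+192/5,205+198/5),.024))
f("hand edge", t((182+121/5,150+95/5),.195)-t((182+186/5,150+105/5),.195))
f("mouth T",t((413.4,189.9),.212)); f("mouth S",s((159.4,124.2),.212))
f("plate T",[t(p,.015) for p in((350.8,131.4),(365,231))])
f("plate S",[s(p,.015) for p in((123,218.2),(157.8,233),(204.2,158.2))])
E
```

```text
blk c [0.5702 0.1864 0.05  ]
e1 [-0.0278 -0.0971  0.    ]
e2 [-0.0939  0.0257  0.    ]
handle top T [0.5717 0.1863 0.195 ]
foot T [0.5719 0.1862 0.024 ]
handle S [0.574  0.1906 0.195 ]
foot S [0.5725 0.1903 0.024 ]
hand edge [0.0048 0.0271 0.    ]
mouth T [ 0.5324 -0.2149  0.212 ]
mouth S [ 0.5316 -0.21    0.212 ]
plate T [[ 0.7119 -0.1427  0.015 ]
 [ 0.4576 -0.1667  0.015 ]]
plate S [[ 0.7241 -0.2417  0.015 ]
 [ 0.7137 -0.1359  0.015 ]
 [ 0.4578 -0.1615  0.015 ]]
```

```bash
cat >> h.py <<'E'
def Rdown(yaw):
    a=np.radians(yaw); y=np.array([np.cos(a),np.sin(a),0]); z=np.array([0,0,-1.]); return np.c_[np.cross(y,z),y,z]
E
python3 - <<'E'
from h import *
plan(np.array([.5725,.1885,.33]),Rdown(167))
s=readout.sense();R0=np.array(s["ee_rot"])
print(R0)
E
```

```text
d [-24.06  25.43  -3.95] rot [ 0.01  0.01 -9.18]
[[-9.27661122e-01 -3.73422402e-01 -7.43022862e-04]
 [-3.73423090e-01  9.27660203e-01  1.32032689e-03]
 [ 1.96233099e-04  1.50227782e-03 -9.99998852e-01]]
```

Call:
{"fn": "play_rows", "kwargs": {
  "steps": [
    [-1,1,-1,0,0,0,85],
    [-1,1,-1,0,0,0,85],
    [-1,1,-1,0,0,0,85],
    [-1,1,-1,0,0,0,85],
    [-1,1,0,0,0,0,85],
    [-1,1,0,0,0,0,85],
    [-1,1,0,0,0,0,85],
    [-1,1,0,0,0,0,85]
  ]
}}

```text
time_s: 0.77
tool_pos: [0.3609, -0.3691, 0.3274]
ee_rot: [[-0.928, -0.373, 0.0], [-0.373, 0.928, 0.0], [-0.0, 0.0, -1.0]]
ft_force: [0.8, 0.5, -0.1]
grip_width: 0.0848
grasp_force: 0.0
```

Call:
{"fn": "play_rows", "kwargs": {
  "steps": [
    [-1,1,0,0,0,0,85],
    [-1,1,0,0,0,0,85],
    [-1,1,0,0,0,0,85],
    [-1,1,0,0,0,0,85],
    [-1,1,0,0,0,0,85],
    [-1,1,0,0,0,0,85],
    [-1,1,0,0,0,0,85],
    [-1,1,0,0,0,0,85]
  ]
}}

```text
time_s: 1.43
tool_pos: [0.4717, -0.1088, 0.3275]
ee_rot: [[-0.928, -0.374, 0.0], [-0.374, 0.928, 0.0], [-0.0, 0.0, -1.0]]
ft_force: [0.8, -0.3, -0.2]
grip_width: 0.0854
grasp_force: 0.0
```

Call:
{"fn": "play_rows", "kwargs": {
  "steps": [
    [-1,1,0,0,0,0,85],
    [-1,1,0,0,0,0,85],
    [-1,1,0,0,0,0,85],
    [-1,1,0,0,0,0,85],
    [-1,1,0,0,0,0,85],
    [-1,1,0,0,0,0,85],
    [0,0,0,0,0,-1,85],
    [0,0,0,0,0,-1,85]
  ]
}}

```text
time_s: 2.1
tool_pos: [0.555, 0.0865, 0.3262]
ee_rot: [[-0.826, -0.564, -0.002], [-0.564, 0.826, -0.001], [0.002, 0.001, -1.0]]
ft_force: [-0.3, 0.3, -0.2]
grip_width: 0.0848
grasp_force: 0.0
```

Call:
{"fn": "play_rows", "kwargs": {
  "steps": [
    [0,0,0,0,0,-1,85],
    [0,0,0,0,0,-1,85],
    [0,0,0,0,0,-1,85],
    [0,0,0,0,0,-1,85],
    [0,0,0,0,0,-1,85],
    [0,0,0,0,0,-1,85],
    [0,0,0,0,0,-1,85],
    [0,0,0,0,0,0,85]
  ]
}}

```text
time_s: 2.77
tool_pos: [0.5545, 0.0846, 0.3271]
ee_rot: [[-0.239, -0.971, -0.001], [-0.971, 0.239, -0.0], [0.0, 0.001, -1.0]]
ft_force: [-0.3, 0.7, -0.6]
grip_width: 0.0845
grasp_force: 0.0
```

```bash
python3 - <<'E'
from h import *
import cv2
s=readout.sense();print(s["time_s"],s["tool_pos"],np.round(s["ee_rot"],3).tolist(),np.round(s["qpos"],2))
c=optics.camera_model("wrist");im=optics.snapshot("wrist");cv2.imwrite("pics/w1.png",im)
np.save("w1.npy",c,allow_pickle=True)
for n,p in (("top",(.5725,.1885,.195)),("foot",(.5725,.1885,.024)),("blk",(.5725,.1885,.05))): print(n,proj(c,np.array(p)))
plan(np.array([.5725,.1885,.33]),Rdown(167))
E
```

```text
2.7667 [0.55453849 0.0845501  0.32714728] [[-0.239, -0.971, -0.001], [-0.971, 0.239, -0.0], [0.0, 0.001, -1.0]] [ 0.5   0.12 -0.08 -0.   -1.36 -0.74]
top [259.27381675 287.0959734 ]
foot [256.52088823 218.10255791]
blk [256.81250852 225.41109478]
d [-4.21  0.32 -0.11] rot [ 0.01 -0.   -0.19]
```

View pics/w1.png

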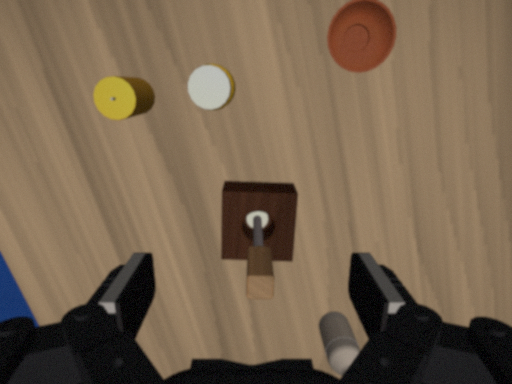

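The wrist view shows the handle top at (260,287) and the foot at (257,219), within 1 px of my prediction, with the block edges square to the fingers. I'll go straight over it, then down.

Call:
{"fn": "play_rows", "kwargs": {
  "steps": [
    [-1,0.1,0,0,0,-0.2,85],
    [-1,0.1,0,0,0,0,85],
    [-1,0.1,0,0,0,0,85],
    [-1,0,0,0,0,0,85],
    [-0.2,0,0,0,0,0,85],
    [0,0,1,0,0,0,85],
    [0,0,1,0,0,0,85],
    [0,0,0,0,0,0,85]
  ]
}}

```text
time_s: 3.48
tool_pos: [0.5689, 0.1878, 0.2723]
ee_rot: [[-0.226, -0.974, -0.007], [-0.974, 0.226, -0.003], [0.005, 0.007, -1.0]]
ft_force: [-1.0, -0.6, -0.6]
grip_width: 0.0853
grasp_force: 0.0
```

```bash
python3 - <<'E'
from h import *
plan(np.array([.5725,.1885,.14]),Rdown(167))
E
```

```text
d [-0.08 -0.17  5.29] rot [ 0.06 -0.04 -0.01]
```

Call:
{"fn": "play_rows", "kwargs": {
  "steps": [
    [0,0,1,0,0,0,85],
    [0,0,1,0,0,0,85],
    [0,0,1,0,0,0,85],
    [0,0,1,0,0,0,85],
    [0,0,1,0,0,0,85],
    [0,0,0.2,0,0,0,85],
    [0,0,0,0,0,0,85],
    [0,0,0,0,0,0,85]
  ]
}}

```text
time_s: 4.15
tool_pos: [0.5723, 0.1887, 0.1491]
ee_rot: [[-0.223, -0.975, 0.001], [-0.975, 0.223, 0.0], [-0.0, -0.001, -1.0]]
ft_force: [0.6, 0.3, 1.1]
grip_width: 0.0852
grasp_force: 0.0
```

```bash
python3 - <<'E'
from h import *
plan(np.array([.5725,.1885,.14]),Rdown(167))
E
```

```text
d [ 0.01 -0.01  0.36] rot [-0.01  0.    0.02]
```

Call:
{"fn": "play_rows", "kwargs": {
  "steps": [
    [0,0,0,0,0,0,40],
    [0,0,0,0,0,0,30],
    [0,0,0,0,0,0,20],
    [0,0,0,0,0,0,15],
    [0,0,0,0,0,0,10],
    [0,0,0,0,0,0,10],
    [0,0,0,0,0,0,10],
    [0,0,0,0,0,0,10]
  ],
  "squeeze": 90
}}

```text
time_s: 4.82
tool_pos: [0.5719, 0.1888, 0.1484]
ee_rot: [[-0.222, -0.975, 0.001], [-0.975, 0.222, 0.0], [-0.001, -0.001, -1.0]]
ft_force: [-1.0, -0.6, 6.7]
grip_width: 0.0253
grasp_force: 88.7
```

Call:
{"fn": "play_rows", "kwargs": {
  "steps": [
    [0,0,-0.4,0,0,0,10],
    [0,0,-0.8,0,0,0,10],
    [0,0,-1,0,0,0,10],
    [0,0,-1,0,0,0,10],
    [0,0,-1,0,0,0,10],
    [0.3,0,-1,0,0,0,10],
    [0.6,0,-1,0,0,0,10],
    [0.9,0.2,-1,0,0,0,10]
  ]
}}

```text
time_s: 5.48
tool_pos: [0.5563, 0.1461, 0.3281]
ee_rot: [[-0.222, -0.975, -0.002], [-0.975, 0.222, -0.001], [0.001, 0.001, -1.0]]
ft_force: [0.4, 0.1, -1.5]
grip_width: 0.0251
grasp_force: 88.1
```

Call:
{"fn": "play_rows", "kwargs": {
  "steps": [
    [1,0.2,-1,0,0,0,10],
    [1,0.2,-1,0,0,0,10],
    [1,0.2,-0.8,0,0,0,10],
    [1,0.2,0,0,0,0,10],
    [1,0.2,0,0,0,0,10],
    [1,0.2,0,0,0,0,10],
    [1,0.2,0,0,0,0,10],
    [1,0.2,0,0,0,0,10]
  ]
}}

```text
time_s: 6.15
tool_pos: [0.4716, -0.0413, 0.3976]
ee_rot: [[-0.223, -0.975, -0.001], [-0.975, 0.223, 0.0], [-0.0, 0.001, -1.0]]
ft_force: [1.3, -0.2, -1.8]
grip_width: 0.0251
grasp_force: 88.4
```

Call:
{"fn": "play_rows", "kwargs": {
  "steps": [
    [1,0.2,0,0,0,0,10],
    [1,0.2,0,0,0,0,10],
    [1,0.2,0,0,0,0,10],
    [1,0.1,0,0,0,0,10],
    [1,0,0,0,0,0,10],
    [0.8,0,0,0,0,0,10],
    [0.4,0,0,0,0,0,10],
    [0,0,0,0,0,0,10]
  ]
}}

```text
time_s: 6.82
tool_pos: [0.4205, -0.1888, 0.3975]
ee_rot: [[-0.225, -0.974, -0.001], [-0.974, 0.225, 0.0], [0.0, 0.001, -1.0]]
ft_force: [0.4, 0.8, -0.6]
grip_width: 0.0248
grasp_force: 88.2
```

```bash
cat >> h.py <<'E'
az=np.radians(5.55); e=np.array([np.cos(az),np.sin(az),0]); c42,s42=np.cos(np.radians(42)),np.sin(np.radians(42))
zm=-s42*e+c42*np.array([0,0,1]); mouth=np.array([.532,-.2125,.212]); L=.1384
def minrot(R):
    z=R[:,2]; ax=np.cross(z,-zm); n=np.linalg.norm(ax); return Ro.from_rotvec(ax/n*np.arctan2(n,z@-zm)).as_matrix()@R if n>1e-9 else R
E
python3 - <<'E'
from h import *
s=readout.sense();print(s["time_s"],s["tool_pos"],np.round(s["qpos"],2),s["grip_width"],s["grasp_force"],s["ft_force"])
R=np.array(s["ee_rot"]);plan(mouth+zm*(L+.04),minrot(R)); print(mouth+zm*(L+.04))
E
```

```text
6.8167 [ 0.4204747  -0.18877794  0.39747443] [ 0.01 -0.07 -0.13 -0.   -1.51 -0.23] 0.02483541017207137 88.17724943161011 [ 0.38166085  0.77988273 -0.56284195]
d [ 1.44 -0.04  2.12] rot [ 6.64 -2.23  0.  ]
[ 0.4131867  -0.22404507  0.34457704]
```

Call:
{"fn": "play_rows", "kwargs": {
  "steps": [
    [0.7,0,0,0.83,-0.28,0,10],
    [0.7,0,0,0.83,-0.28,0,10],
    [0,0,0,0.83,-0.28,0,10],
    [0,0,0,0.83,-0.28,0,10],
    [0,0,0,0.83,-0.28,0,10],
    [0,0,0,0.83,-0.28,0,10],
    [0,0,0,0.83,-0.28,0,10],
    [0,0,0,0.83,-0.27,0,10]
  ]
}}

```text
time_s: 7.48
tool_pos: [0.4132, -0.2204, 0.3974]
ee_rot: [[-0.139, -0.73, 0.67], [-0.967, 0.246, 0.067], [-0.214, -0.638, -0.74]]
ft_force: [-0.6, 0.3, -1.8]
grip_width: 0.025
grasp_force: 88.8
```

Call:
{"fn": "play_rows", "kwargs": {
  "steps": [
    [0,0,0,0,0,0,10],
    [0,0,0,0,0,0,10],
    [0,0,0,0,0,0,10]
  ]
}}

```text
time_s: 7.73
tool_pos: [0.4136, -0.2217, 0.3974]
ee_rot: [[-0.142, -0.733, 0.665], [-0.967, 0.247, 0.066], [-0.213, -0.633, -0.744]]
ft_force: [0.9, 0.1, -1.8]
grip_width: 0.0251
grasp_force: 88.9
```

```bash
python3 - <<'E'
from h import *
import cv2
s=readout.sense();print(s["time_s"],s["tool_pos"],np.round(s["qpos"],2),s["grasp_force"])
R=np.array(s["ee_rot"]);plan(mouth+zm*(L+.04),minrot(R))
out=[]
foot=s["tool_pos"]+R[:,2]*L
w=optics.camera_model("wrist")
for n in("scene","top","wrist"):
    c=w if n=="wrist" else optics.camera_model(n)
    im=optics.snapshot(n);cv2.imwrite(f"pics/{n}2.png",im)
    print(n,"foot",proj(c,foot),"mouth",proj(c,mouth))
a,b,d=[cv2.imread(f"pics/{n}2.png") for n in("scene","top","wrist")]
r=lambda i,x,y,w,h:cv2.resize(i[y:y+h,x:x+w],(400,300),interpolation=cv2.INTER_CUBIC)
cv2.imwrite("pics/c2.png",np.vstack([np.hstack([r(a,100,60,160,120),r(b,340,120,120,90)]),np.hstack([r(d,0,0,512,384),r(d,176,150,160,120)])]))
E
```

```text
7.7333 [ 0.41359339 -0.22166716  0.39740909] [-0.33 -0.38 -0.41 -0.37 -0.89  0.24] 88.87866139411926
d [0.54 1.33 1.56] rot [ 0.02  0.01 -0.  ]
scene foot [156.93780312  91.46588347] mouth [158.45716167 123.92420093]
top foot [431.1357379  198.72660455] mouth [412.20134199 190.13348037]
wrist foot [251.66593346 177.51179362] mouth [282.18780986 145.64937424]
```

View pics/c2.png

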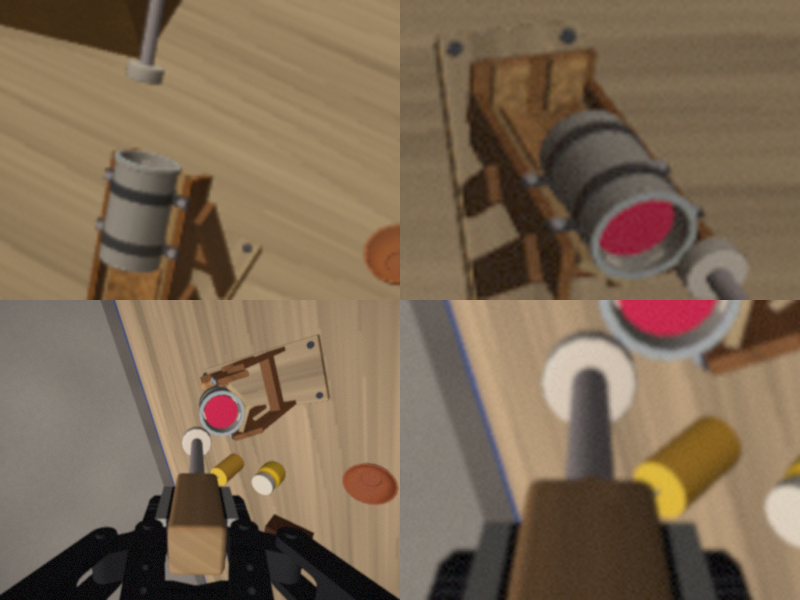

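The wrist crop shows the foot at about (252,183) and the mouth at about (284,142). I'll refine the mouth from the red candle base, using its contour in all three views.

```bash
python3 - <<'E'
from h import *
import cv2
rs=[]
for n in("scene","top","wrist"):
    c=optics.camera_model(n); im=cv2.imread(f"pics/{n}2.png").astype(int)
    m=((im[...,2]>110)&(im[...,1]<80)&(im[...,2]>im[...,0]+60)).astype(np.uint8)
    p=proj(c,mouth); k,l,st,ce=cv2.connectedComponentsWithStats(m)
    i=min(range(1,k),key=lambda i:np.hypot(*(ce[i]-p))-st[i,4]*.01)
    cn=cv2.findContours((l==i).astype(np.uint8),0,1)[0][0]
    if len(cn)>8:
        E=cv2.fitEllipse(cn) if n=="wrist" else None; print(n,st[i],ce[i],E,"pred base",proj(c,mouth-.015*zm))
    # pred disc contour
    u=np.cross(zm,[0,0,1]);u/=np.linalg.norm(u);v=np.cross(zm,u)
    q=np.array([proj(c,mouth-.015*zm+.024*(np.cos(t)*u+np.sin(t)*v)) for t in np.linspace(0,6.28,40)])
    print("pred box",q.min(0),q.max(0))
    g=np.array([proj(c,mouth+.0315*(np.cos(t)*u+np.sin(t)*v)) for t in np.linspace(0,6.28,40)]);print(" rim box",g.min(0),g.max(0))
c=optics.camera_model("wrist");X=mouth-.015*zm
print("px per mm",proj(c,X+.001*u)-proj(c,X),proj(c,X+.001*v)-proj(c,X),u,v)
E
```

```text
pred box [147.03374379 126.68434245] [167.48454635 133.31632124]
 rim box [144.80529396 119.70242688] [171.78798866 128.2731234 ]
top [400 180  22  16 246] [410.95934959 187.97154472] None pred base [409.28326082 185.95942988]
pred box [397.20412023 175.78301518] [421.42814979 195.78719453]
 rim box [396.08985716 176.57439306] [428.42868333 203.06692238]
wrist [ 261  122   44   43 1401] [282.61955746 142.75517488] ((282.6205139160156, 142.7327117919922), (40.72416687011719, 42.08454895019531), 30.35955238342285) pred base [281.13809897 142.8340723 ]
pred box [259.61956111 121.0194839 ] [302.70143896 163.88001417]
 rim box [252.97390484 115.28927262] [311.77133857 173.6598554 ]
px per mm [0.26052108 0.84745421] [ 0.85948899 -0.28290406] [-0.09671436  0.99531218  0.        ] [-0.73966109 -0.07187278 -0.66913061]
```

Call:
{"fn": "play_rows", "kwargs": {
  "steps": [
    [0.3,0.7,0.5,0,0,0,10],
    [0.25,0.67,0.5,0,0,0,10],
    [0,0,0.6,0,0,0,10],
    [0,0,0.4,0,0,0,10],
    [0,0,0,0,0,0,10],
    [0,0,0,0,0,0,10]
  ]
}}

```text
time_s: 8.38
tool_pos: [0.4203, -0.2227, 0.3347]
ee_rot: [[-0.14, -0.734, 0.664], [-0.967, 0.246, 0.068], [-0.213, -0.633, -0.744]]
ft_force: [-0.3, 0.3, -0.8]
grip_width: 0.0249
grasp_force: 88.8
```

```bash
sed -i 's/^zm=.*/&; mouth=mouth+.001*np.array([-.74,-.07,-.67])/; s/212\]); L/212])+.001*np.array([-.74,-.07,-.67]); L/; s/; mouth=mouth+.001[^;]*;/;/' h.py; grep -n "^zm" h.py; cat >> h.py <<'E'
def st(k=None):
    s=readout.sense(); R=np.array(s["ee_rot"]); f=s["tool_pos"]+R[:,2]*L-mouth
    xm=np.cross([np.sin(az),-np.cos(az),0],zm)
    print("t",round(s["time_s"],2),"foot z",f@zm*1e3,"lat y",f@np.array([-np.sin(az),np.cos(az),0])*1e3,"lat x",f@xm*1e3,"F.z",np.array(s["ft_force"])@zm,"q",np.round(s["qpos"],2),s["grip_width"])
E
python3 - <<'E'
from h import *
import cv2
st()
s=readout.sense();plan(mouth+zm*(L-.008),minrot(np.array(s["ee_rot"])))
b=optics.snapshot("top");a=optics.snapshot("scene")
r=lambda i,x,y,w,h:cv2.resize(i[y:y+h,x:x+w],(400,300),interpolation=cv2.INTER_CUBIC)
cv2.imwrite("pics/c3.png",np.hstack([r(a,120,70,80,60),r(b,380,150,80,60)]))
E
```

```text
19:zm=-s42*e+c42*np.array([0,0,1]); mouth=np.array([.532,-.2125,.212])+.001*np.array([-.74,-.07,-.67]); L=.1384; mouth=mouth+.001*np.array([-.74,-.07,-.67])
t 8.38 foot z 27.82115854271037 lat y 1.1192756542342788 lat x -0.5464444245400264 F.z -0.4450166076628283 q [-0.35 -0.34 -0.5  -0.43 -0.77  0.33] 0.024923869833221365
d [0.04 0.02 1.43] rot [0.03 0.02 0.  ]
```

View pics/c3.png

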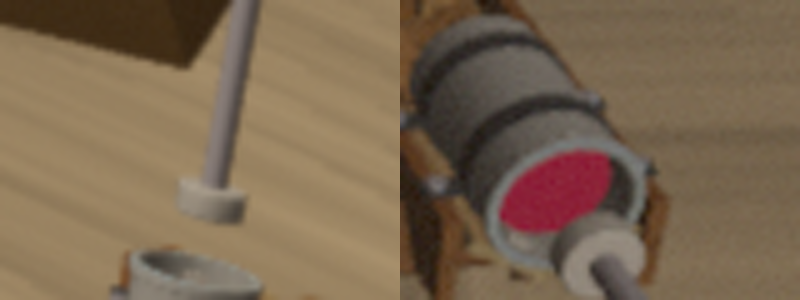

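The foot sits about 28 mm above the mouth, roughly 2 mm too far in +y in both views. I'll shift it and insert.

Call:
{"fn": "play_rows", "kwargs": {
  "steps": [
    [0.12,0,0.2,0,0,0,10],
    [0,0,0.3,0,0,0,10],
    [0,0,0.3,0,0,0,10],
    [0,0,0.2,0,0,0,10],
    [0,0,0.2,0,0,0,10],
    [0,0,0.1,0,0,0,10],
    [0,0,0.05,0,0,0,10],
    [0,0,0.05,0,0,0,10]
  ]
}}

```text
time_s: 9.15
tool_pos: [0.4429, -0.2236, 0.3084]
ee_rot: [[-0.141, -0.732, 0.666], [-0.967, 0.247, 0.067], [-0.213, -0.634, -0.743]]
ft_force: [-0.1, -0.2, -1.3]
grip_width: 0.0255
grasp_force: 88.8
```

```bash
python3 -c "
from h import *
st()"
```

```text
t 9.15 foot z -6.6779865725438885 lat y -2.2331332159166726 lat x 0.14122809903544292 F.z -0.9118651981096743 q [-0.33 -0.28 -0.52 -0.45 -0.69  0.36] 0.025520311150757907
```

Call:
{"fn": "play_rows", "kwargs": {
  "steps": [
    [0,0,0.03,0,0,0,10],
    [0,0,0.03,0,0,0,10],
    [0,0,0.03,0,0,0,10],
    [0,0,0.03,0,0,0,10],
    [0,0,0.03,0,0,0,10],
    [0,0,0.03,0,0,0,10],
    [0,0,0.03,0,0,0,10],
    [0,0,0.03,0,0,0,10]
  ]
}}

```text
time_s: 9.82
tool_pos: [0.4468, -0.2233, 0.3041]
ee_rot: [[-0.142, -0.732, 0.666], [-0.967, 0.247, 0.066], [-0.213, -0.635, -0.743]]
ft_force: [0.6, 0.5, -1.4]
grip_width: 0.0252
grasp_force: 88.8
```

```bash
python3 -c "
from h import *
st()"
```

```text
t 9.82 foot z -12.525185922074023 lat y -2.3026602938462823 lat x 0.09835750916096861 F.z -1.457981798911697 q [-0.32 -0.27 -0.53 -0.45 -0.68  0.36] 0.025228179564861796
```

Call:
{"fn": "play_rows", "kwargs": {
  "steps": [
    [0,0,0.04,0,0,0,10],
    [0,0,0.04,0,0,0,10],
    [0,0,0.04,0,0,0,10],
    [0,0,0.04,0,0,0,10],
    [0,0,0.04,0,0,0,10],
    [0,0,0.04,0,0,0,10],
    [0,0,0.04,0,0,0,10],
    [0,0,0.04,0,0,0,10]
  ]
}}

```text
time_s: 10.48
tool_pos: [0.4518, -0.223, 0.2987]
ee_rot: [[-0.141, -0.732, 0.666], [-0.967, 0.246, 0.066], [-0.212, -0.635, -0.743]]
ft_force: [-7.0, 0.6, 5.2]
grip_width: 0.0249
grasp_force: 90.0
```

```bash
python3 -c "
from h import *
st()"
```

```text
t 10.48 foot z -19.890180193095595 lat y -2.6061650067738262 lat x -0.06182379156428314 F.z 8.492989687747297 q [-0.32 -0.26 -0.53 -0.45 -0.66  0.36] 0.02492058209730037
```

Call:
{"fn": "play_rows", "kwargs": {
  "steps": [
    [0,0,0.05,0,0,0,10],
    [0,0,0.05,0,0,0,10],
    [0,0,0.05,0,0,0,10],
    [0,0,0.05,0,0,0,10],
    [0,0,0.05,0,0,0,10],
    [0,0,0.05,0,0,0,10],
    [0,0,0.05,0,0,0,10],
    [0,0,0.05,0,0,0,10]
  ]
}}

```text
time_s: 11.15
tool_pos: [0.4585, -0.2224, 0.2912]
ee_rot: [[-0.141, -0.732, 0.666], [-0.967, 0.247, 0.066], [-0.212, -0.635, -0.743]]
ft_force: [-7.4, 0.4, 3.6]
grip_width: 0.025
grasp_force: 90.0
```

```bash
python3 -c "
from h import *
st()"
```

```text
t 11.15 foot z -29.93699615264203 lat y -2.6164698626400136 lat x -0.02780379290421256 F.z 7.519044260377097 q [-0.31 -0.24 -0.53 -0.46 -0.64  0.36] 0.024990689642079747
```

Call:
{"fn": "play_rows", "kwargs": {
  "steps": [
    [0,0,0.07,0,0,0,10],
    [0,0,0.07,0,0,0,10],
    [0,0,0.07,0,0,0,10],
    [0,0,0.07,0,0,0,10],
    [0,0,0.07,0,0,0,10],
    [0,0,0.07,0,0,0,10],
    [0,0,0.07,0,0,0,10],
    [0,0,0.07,0,0,0,10]
  ]
}}

```text
time_s: 11.82
tool_pos: [0.4679, -0.2215, 0.2808]
ee_rot: [[-0.141, -0.732, 0.666], [-0.967, 0.247, 0.066], [-0.212, -0.635, -0.743]]
ft_force: [-6.9, 0.1, 4.1]
grip_width: 0.0248
grasp_force: 90.0
```

Call:
{"fn": "play_rows", "kwargs": {
  "steps": [
    [0,0,0.07,0,0,0,10],
    [0,0,0.07,0,0,0,10],
    [0,0,0.07,0,0,0,10],
    [0,0,0.07,0,0,0,10],
    [0,0,0.07,0,0,0,10],
    [0,0,0.07,0,0,0,10],
    [0,0,0.07,0,0,0,10],
    [0,0,0.07,0,0,0,10]
  ]
}}

```text
time_s: 12.48
tool_pos: [0.4772, -0.2206, 0.2703]
ee_rot: [[-0.141, -0.732, 0.666], [-0.967, 0.247, 0.066], [-0.212, -0.635, -0.743]]
ft_force: [-6.6, -0.7, 4.4]
grip_width: 0.025
grasp_force: 90.0
```

```bash
python3 -c "
from h import *
st()"
```

```text
t 12.48 foot z -58.00448780811707 lat y -2.665035700088664 lat x 0.010606475934336414 F.z 7.69415374690704 q [-0.29 -0.2  -0.54 -0.48 -0.58  0.38] 0.024960560819998114
```

Call:
{"fn": "play_rows", "kwargs": {
  "steps": [
    [0,0,0.07,0,0,0,10],
    [0,0,0.07,0,0,0,10],
    [0,0,0.07,0,0,0,10],
    [0,0,0.07,0,0,0,10],
    [0,0,0.07,0,0,0,10],
    [0,0,0.07,0,0,0,10],
    [0,0,0.07,0,0,0,10],
    [0,0,0.07,0,0,0,10]
  ]
}}

```text
time_s: 13.15
tool_pos: [0.4865, -0.2197, 0.2599]
ee_rot: [[-0.141, -0.732, 0.666], [-0.967, 0.247, 0.066], [-0.212, -0.635, -0.743]]
ft_force: [-6.5, -0.9, 3.7]
grip_width: 0.0251
grasp_force: 90.0
```

```bash
python3 -c "
from h import *
st()"
```

```text
t 13.15 foot z -72.0310507962329 lat y -2.6811775398881026 lat x 0.008117984361774695 F.z 7.16215881565731 q [-0.28 -0.17 -0.55 -0.49 -0.55  0.39] 0.025122506084926815
```

Call:
{"fn": "play_rows", "kwargs": {
  "steps": [
    [0,0,0.07,0,0,0,10],
    [0,0,0.07,0,0,0,10],
    [0,0,0.07,0,0,0,10],
    [0,0,0.07,0,0,0,10],
    [0,0,0.07,0,0,0,10],
    [0,0,0.07,0,0,0,10],
    [0,0,0.05,0,0,0,10],
    [0,0,0.05,0,0,0,10]
  ]
}}

```text
time_s: 13.82
tool_pos: [0.4952, -0.2189, 0.2502]
ee_rot: [[-0.141, -0.732, 0.666], [-0.967, 0.247, 0.066], [-0.212, -0.635, -0.743]]
ft_force: [-6.4, -0.7, 3.5]
grip_width: 0.0252
grasp_force: 90.0
```

Call:
{"fn": "play_rows", "kwargs": {
  "steps": [
    [0,0,0.04,0,0,0,10],
    [0,0,0.04,0,0,0,10],
    [0,0,0.04,0,0,0,10],
    [0,0,0.04,0,0,0,10],
    [0,0,0.04,0,0,0,10],
    [0,0,0.04,0,0,0,10],
    [0,0,0.04,0,0,0,10],
    [0,0,0.04,0,0,0,10]
  ]
}}

```text
time_s: 14.48
tool_pos: [0.5005, -0.2184, 0.2442]
ee_rot: [[-0.142, -0.732, 0.666], [-0.967, 0.247, 0.066], [-0.212, -0.635, -0.743]]
ft_force: [-5.8, -1.5, 3.2]
grip_width: 0.0251
grasp_force: 90.0
```

```bash
python3 -c "
from h import *
st()"
```

```text
t 14.48 foot z -93.08200318522036 lat y -2.6665490746670186 lat x 0.06367866055925991 F.z 6.348500847763863 q [-0.27 -0.13 -0.55 -0.51 -0.51  0.41] 0.02510841766340563
```

Call:
{"fn": "play_rows", "kwargs": {
  "steps": [
    [0,0,0.04,0,0,0,10],
    [0,0,0.04,0,0,0,10],
    [0,0,0.04,0,0,0,10],
    [0,0,0.04,0,0,0,10],
    [0,0,0,0,0,0,10],
    [0,0,0,0,0,0,10]
  ]
}}

```text
time_s: 14.98
tool_pos: [0.5035, -0.2176, 0.2408]
ee_rot: [[-0.141, -0.732, 0.666], [-0.967, 0.247, 0.067], [-0.213, -0.634, -0.743]]
ft_force: [0.0, 0.6, -2.3]
grip_width: 0.0253
grasp_force: 88.9
```

```bash
python3 - <<'E'
from h import *
import cv2
st()
b=optics.snapshot("top");a=optics.snapshot("scene")
r=lambda i,x,y,w,h:cv2.resize(i[y:y+h,x:x+w],(400,300),interpolation=cv2.INTER_CUBIC)
cv2.imwrite("pics/c4.png",np.hstack([r(a,105,115,120,90),r(b,340,120,120,90)]))
E
```

```text
t 14.98 foot z -97.66808274527993 lat y -2.0312610138638196 lat x 0.16147429059811727 F.z -1.774308559962438 q [-0.27 -0.12 -0.55 -0.52 -0.5   0.42] 0.025251515222545717
```

View pics/c4.png

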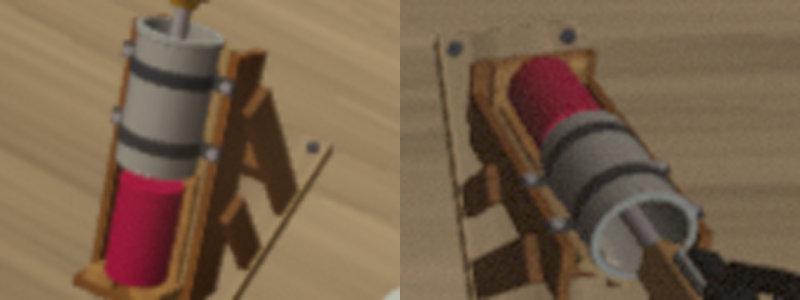

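The candle has dropped out and lies against the stop, and the force on the pusher is gone. I'll withdraw along the bore.

Call:
{"fn": "play_rows", "kwargs": {
  "steps": [
    [0,0,-0.3,0,0,0,10],
    [0,0,-0.6,0,0,0,10],
    [0,0,-0.8,0,0,0,10],
    [0,0,-0.8,0,0,0,10],
    [0,0,-0.8,0,0,0,10],
    [0,0,-0.8,0,0,0,10],
    [0,0,-0.8,0,0,0,10],
    [0,0,-0.8,0,0,0,10]
  ]
}}

```text
time_s: 15.75
tool_pos: [0.4072, -0.227, 0.3481]
ee_rot: [[-0.141, -0.732, 0.667], [-0.967, 0.247, 0.066], [-0.213, -0.635, -0.743]]
ft_force: [0.2, -0.4, -1.4]
grip_width: 0.0251
grasp_force: 88.8
```

Call:
{"fn": "play_rows", "kwargs": {
  "steps": [
    [0,0,-0.8,0,0,0,10],
    [0,0,-0.8,0,0,0,10],
    [0,0,0,0,0,0,10],
    [0,0,0,0,0,0,10]
  ]
}}

```text
time_s: 16.08
tool_pos: [0.3812, -0.2302, 0.3781]
ee_rot: [[-0.142, -0.73, 0.668], [-0.967, 0.247, 0.064], [-0.212, -0.637, -0.741]]
ft_force: [-0.3, 0.4, -2.6]
grip_width: 0.0249
grasp_force: 89.1
```

```bash
python3 - <<'E'
from h import *
import cv2
st()
c=optics.camera_model("scene");im=optics.snapshot("scene").astype(int)
m=((im[...,2]>110)&(im[...,1]<80)&(im[...,2]>im[...,0]+60));m[:,:110]=0;m[:,200:]=0;m[:120]=0;m[230:]=0
ys,xs=np.nonzero(m);print("box",xs.min(),xs.max(),ys.min(),ys.max())
u=np.cross(zm,[0,0,1]);u/=np.linalg.norm(u);v=np.cross(zm,u)
for z in(-.147,-.157,-.165):
    q=np.array([proj(c,mouth+(z+h)*zm+.024*(np.cos(t)*u+np.sin(t)*v)) for h in(-.04,.04) for t in np.linspace(0,6.28,40)]);print(z,q.min(0),q.max(0))
R=np.array(readout.sense()["ee_rot"])
y=R[:,1]; plan(np.array([.4205,-.20,.41]),Rdown(167))
E
```

```text
t 16.08 foot z 86.58967089181006 lat y -3.0944699573605994 lat x -0.7665289551689616 F.z -1.806404728686848 q [-0.44 -0.4  -0.43 -0.45 -0.93  0.38] 0.024883310484440403
box 127 184 125 211
-0.147 [136.27298934 161.73377239] [161.13409463 198.45654197]
-0.157 [135.66189714 165.39885507] [160.42391585 202.00856938]
-0.165 [135.17616817 168.31198193] [159.85947951 204.83173726]
d [-1.66 -1.69  0.14] rot [-6.65  2.23  0.01]
```

Call:
{"fn": "play_rows", "kwargs": {
  "steps": [
    [-0.9,-0.9,0,-0.83,0.28,0,10],
    [-0.8,-0.8,0,-0.83,0.28,0,10],
    [0,0,0,-0.83,0.28,0,10],
    [0,0,0,-0.83,0.28,0,10],
    [0,0,0,-0.83,0.28,0,10],
    [0,0,0,-0.83,0.28,0,10],
    [0,0,0,-0.83,0.28,0,10],
    [0,0,0,-0.84,0.27,0,10]
  ]
}}

```text
time_s: 16.8
tool_pos: [0.4114, -0.205, 0.4016]
ee_rot: [[-0.219, -0.975, 0.027], [-0.976, 0.219, 0.008], [-0.014, -0.025, -1.0]]
ft_force: [-0.3, -0.4, -2.7]
grip_width: 0.0251
grasp_force: 88.9
```

Call:
{"fn": "play_rows", "kwargs": {
  "steps": [
    [0,0,0,0,0,0,10],
    [0,0,0,0,0,0,10]
  ]
}}

```text
time_s: 16.97
tool_pos: [0.4123, -0.2049, 0.3997]
ee_rot: [[-0.219, -0.975, 0.028], [-0.976, 0.219, 0.01], [-0.016, -0.025, -1.0]]
ft_force: [-0.8, -0.7, -2.6]
grip_width: 0.0257
grasp_force: 89.0
```

```bash
python3 - <<'E'
from h import *
st();plan(np.array([.5719,.1888,.21]),Rdown(167.1));print(readout.sense()["tool_pos"])
E
```

```text
t 16.97 foot z 113.21996320169161 lat y 20.130448312903898 lat x 50.039367175820544 F.z -1.3277273790470916 q [-0.04 -0.09 -0.14 -0.01 -1.49 -0.18] 0.025740736502378028
d [-16.64  -2.59   7.91] rot [-0.24  0.15  0.04]
[ 0.41231424 -0.20488034  0.39965598]
```

Call:
{"fn": "play_rows", "kwargs": {
  "steps": [
    [-0.4,0,0,-0.24,0.15,0.04,10],
    [-0.8,-0.2,0,0,0,0,10],
    [-1,-0.2,0,0,0,0,10],
    [-1,-0.2,0,0,0,0,10],
    [-1,-0.2,0,0,0,0,10],
    [-1,-0.2,0,0,0,0,10],
    [-1,-0.2,0,0,0,0,10],
    [-1,-0.2,0,0,0,0,10]
  ]
}}

```text
time_s: 17.63
tool_pos: [0.4851, -0.0369, 0.4024]
ee_rot: [[-0.224, -0.974, 0.006], [-0.975, 0.224, 0.001], [-0.002, -0.006, -1.0]]
ft_force: [-0.2, 0.9, -1.8]
grip_width: 0.025
grasp_force: 89.0
```

Call:
{"fn": "play_rows", "kwargs": {
  "steps": [
    [-1,-0.2,0,0,0,0,10],
    [-1,-0.2,0.4,0,0,0,10],
    [-1,-0.2,0.8,0,0,0,10],
    [-1,-0.2,0.8,0,0,0,10],
    [-1,-0.2,0.8,0,0,0,10],
    [-1,-0.2,0.8,0,0,0,10],
    [-1,0,0.8,0,0,0,10],
    [-1,0,0.5,0,0,0,10]
  ]
}}

```text
time_s: 18.3
tool_pos: [0.5589, 0.1508, 0.2777]
ee_rot: [[-0.225, -0.974, 0.003], [-0.974, 0.225, 0.0], [-0.001, -0.003, -1.0]]
ft_force: [0.0, 0.4, -1.4]
grip_width: 0.0253
grasp_force: 89.0
```

Call:
{"fn": "play_rows", "kwargs": {
  "steps": [
    [-1,0,0.5,0,0,0,10],
    [-0.4,0,0.3,0,0,0,10],
    [0,0,0,0,0,0,10],
    [0,0,0,0,0,0,10],
    [0,0,0,0,0,0,10]
  ]
}}

```text
time_s: 18.72
tool_pos: [0.5676, 0.1835, 0.2608]
ee_rot: [[-0.224, -0.974, 0.005], [-0.974, 0.224, -0.0], [-0.001, -0.005, -1.0]]
ft_force: [0.4, -0.5, -1.5]
grip_width: 0.0252
grasp_force: 89.0
```

```bash
python3 - <<'E'
from h import *
import cv2
s=readout.sense();print(s["time_s"],s["tool_pos"]);plan(np.array([.5719,.1888,.1484]),Rdown(167.1))
w=optics.camera_model("wrist");T=optics.camera_model("top")
a=optics.snapshot("wrist");b=optics.snapshot("top")
r=lambda i,x,y,w,h:cv2.resize(i[y:y+h,x:x+w],(400,300),interpolation=cv2.INTER_CUBIC)
cv2.imwrite("pics/c5.png",np.vstack([np.hstack([r(a,156,120,200,150),r(b,182,150,80,60)]),np.hstack([r(optics.snapshot("scene"),257,185,80,60),r(b,340,120,120,90)])]))
E
```

```text
18.7167 [0.56764461 0.18347179 0.26079163]
d [-0.24 -0.1   4.5 ] rot [-0.05  0.01 -0.01]
```

View pics/c5.png

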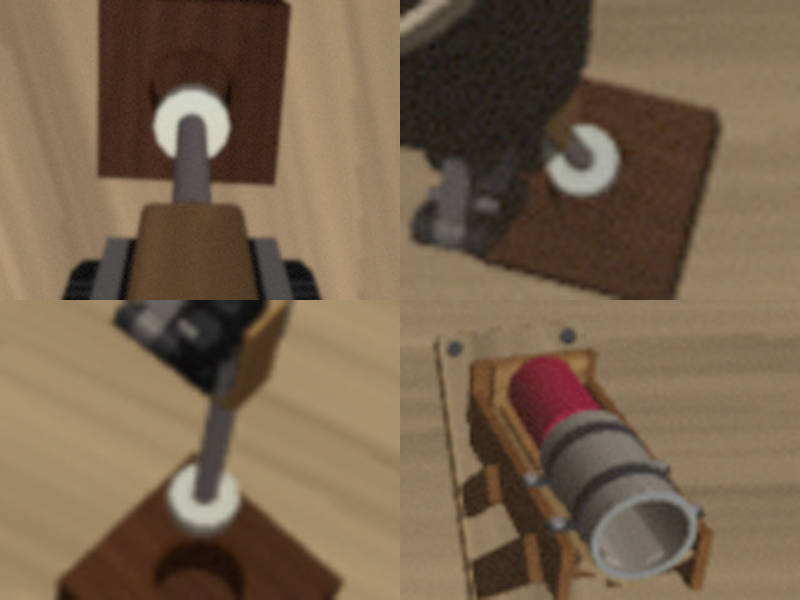

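The bore is empty, the candle is in the trough, and the foot hangs above the block. I'll correct the 6 mm offset and lower it into the well.

Call:
{"fn": "play_rows", "kwargs": {
  "steps": [
    [-0.24,-0.1,0.3,-0.05,0,0,10],
    [0,0,0.6,0,0,0,10],
    [0,0,0.6,0,0,0,10],
    [0,0,0.5,0,0,0,10],
    [0,0,0.3,0,0,0,10],
    [0,0,0,0,0,0,10],
    [0,0,0,0,0,0,10],
    [0,0,0,0,0,0,10]
  ]
}}

```text
time_s: 19.53
tool_pos: [0.572, 0.1895, 0.2033]
ee_rot: [[-0.224, -0.975, -0.0], [-0.975, 0.224, 0.001], [-0.001, 0.0, -1.0]]
ft_force: [-0.1, 0.2, -1.8]
grip_width: 0.0249
grasp_force: 89.1
```

```bash
python3 - <<'E'
from h import *
s=readout.sense();print(s["time_s"],s["tool_pos"],s["ft_force"]);plan(np.array([.5719,.1888,.1484]),Rdown(167.1))
E
```

```text
19.5333 [0.57199994 0.18949928 0.20333915] [-0.13143785  0.21275685 -1.78743346]
d [ 0.03 -0.    2.2 ] rot [ 0.    0.01 -0.01]
```

Call:
{"fn": "play_rows", "kwargs": {
  "steps": [
    [0.03,0,0.3,0,0,0,10],
    [0,0,0.4,0,0,0,10],
    [0,0,0.4,0,0,0,10],
    [0,0,0.3,0,0,0,10],
    [0,0,0.3,0,0,0,10],
    [0,0,0.2,0,0,0,10],
    [0,0,0.1,0,0,0,10],
    [0,0,0.05,0,0,0,10]
  ]
}}

```text
time_s: 20.2
tool_pos: [0.5711, 0.1885, 0.1507]
ee_rot: [[-0.224, -0.975, -0.002], [-0.975, 0.224, -0.0], [0.001, 0.002, -1.0]]
ft_force: [-0.2, 1.0, -2.3]
grip_width: 0.025
grasp_force: 89.1
```

Call:
{"fn": "play_rows", "kwargs": {
  "steps": [
    [0,0,0.05,0,0,0,10],
    [0,0,0.05,0,0,0,10],
    [0,0,0,0,0,0,10],
    [0,0,0,0,0,0,10]
  ]
}}

```text
time_s: 20.53
tool_pos: [0.5713, 0.1887, 0.149]
ee_rot: [[-0.224, -0.975, -0.001], [-0.975, 0.224, 0.001], [-0.0, 0.001, -1.0]]
ft_force: [0.1, 0.8, -1.1]
grip_width: 0.0249
grasp_force: 89.1
```

```bash
python3 - <<'E'
from h import *
s=readout.sense();print(s["time_s"],s["tool_pos"],s["ft_force"]);plan(np.array([.5719,.1888,.1484]),Rdown(167.1))
E
```

```text
20.5333 [0.57129743 0.18868198 0.14902508] [ 0.13123245  0.84877707 -1.12742862]
d [-0.01 -0.02  0.02] rot [ 0.01  0.   -0.01]
```

Call:
{"fn": "play_rows", "kwargs": {
  "steps": [
    [0,0,0.03,0,0,0,10],
    [0,0,0,0,0,0,22],
    [0,0,0,0,0,0,28],
    [0,0,0,0,0,0,36],
    [0,0,0,0,0,0,50],
    [0,0,0,0,0,0,70],
    [0,0,0,0,0,0,85],
    [0,0,0,0,0,0,85]
  ]
}}

```text
time_s: 21.2
tool_pos: [0.5712, 0.1886, 0.1481]
ee_rot: [[-0.224, -0.974, -0.001], [-0.975, 0.224, 0.001], [-0.0, 0.001, -1.0]]
ft_force: [-0.2, 0.2, 0.3]
grip_width: 0.0815
grasp_force: 0.0
```

Call:
{"fn": "play_rows", "kwargs": {
  "steps": [
    [0,0,-0.2,0,0,0,85],
    [0,0,-0.5,0,0,0,85],
    [0,0,-0.8,0,0,0,85],
    [0,0,-0.8,0,0,0,85],
    [0,0,-0.8,0,0,0,85],
    [0,0,-0.8,0,0,0,85],
    [0,0,-0.8,0,0,0,85],
    [0,0,-0.8,0,0,0,85]
  ]
}}

```text
time_s: 21.87
tool_pos: [0.5713, 0.1884, 0.287]
ee_rot: [[-0.224, -0.975, -0.001], [-0.975, 0.224, 0.001], [-0.0, 0.001, -1.0]]
ft_force: [-0.1, 0.2, 0.6]
grip_width: 0.0849
grasp_force: 0.0
```

Call:
{"fn": "play_rows", "kwargs": {
  "steps": [
    [1,0,-1,0,0,0,85],
    [1,0,-0.5,0,0,0,85],
    [1,0,0,0,0,0,85],
    [1,0,0,0,0,0,85],
    [1,0,0,0,0,0,85],
    [0,0,0,0,0,0,85],
    [0,0,0,0,0,0,85],
    [0,0,0,0,0,0,85]
  ]
}}

```text
time_s: 22.53
tool_pos: [0.5435, 0.0668, 0.3234]
ee_rot: [[-0.225, -0.974, -0.001], [-0.974, 0.225, 0.001], [-0.001, 0.001, -1.0]]
ft_force: [-0.6, 0.8, -0.2]
grip_width: 0.085
grasp_force: 0.0
```

```bash
python3 - <<'E'
from h import *
import cv2
s=readout.sense();print(s["time_s"],s["tool_pos"])
w=optics.camera_model("wrist")
P=np.array([.572,.1885,0])
for z in(.195,.024): print(proj(w,P+[0,0,z]))
a=optics.snapshot("wrist");b=optics.snapshot("top");c=optics.snapshot("scene")
r=lambda i,x,y,w,h:cv2.resize(i[y:y+h,x:x+w],(400,300),interpolation=cv2.INTER_CUBIC)
cv2.imwrite("pics/c6.png",np.vstack([np.hstack([r(a,156,160,200,150),r(b,100,90,240,180)]),np.hstack([r(c,257,205,80,60),r(c,105,115,120,90)])]))
E
```

```text
22.5333 [0.54347133 0.06676609 0.32342266]
[250.99985265 307.24859355]
[251.02542268 231.7133788 ]
```

View pics/c6.png

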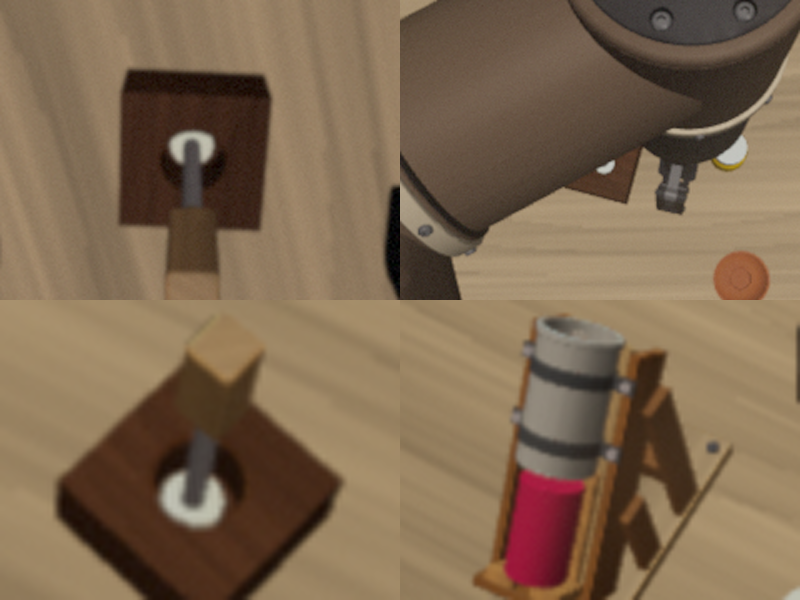

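The pusher stands upright in the well exactly as at the start. The candle lies in the trough against the stop, and the gripper is clear of everything.

```bash
python3 -c "
from rig import robot
print(robot.hand_in())"
```

```text
the job is handed in; nothing more can be done
None
```

The candle was pushed out at about 9 N and lies in the trough against the stop, the pusher is back upright in its block, and I handed the job in at about 22.7 s; the interface gave no verdict.

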